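Fold the lid stay and shut the curing box

TASK

The lid of the grey curing box is propped open by a folding stay on its right-hand side. Lift the stay's knee by its finger bar, up past the straight line, so that it unlocks while the lid is still up; then lower the lid gently under control, press it fully home on its rubber seal and hold it there for a second with a steady push of about 20 N near its front edge, never pushing much harder than that. Leave the things lying around where they are.

Things in the scene. Friction and masses are not known exactly. Their poses are not given: they have to be found in the camera images.
- curing_box: Open-topped grey sheet-metal box with a hinged lid, fixed to the table, 240 mm deep (x) by 300 mm wide (y) by 110 mm high to the rim. Origin: centre of its underside. x points from its front to its hinge (away from the robot), y to its left, z up. Its place, yaw and height vary: the underside is 0 to 25 mm above the table (riser board).
- lid_hinge (a point): Middle of the lid's hinge line, on the far rim, at (120, 0, 110) mm in the box frame; the line runs along the box's y.
- lid_press (a point): Point on the lid's outer face (its top when shut), mid-width, 200 mm from the hinge line, 40 mm from the free edge. The lid is a plain 240 x 300 mm plate, 12 mm thick, its inner face in the plane through the hinge line. Shut, this point is at (-80, 0, 122) mm in the box frame.
- lid (a joint): Lid angle in rad: 0 shut and fully home, 1.25 (72 degrees) as propped open, its outer face then looking away from the robot and up. It weighs 0.55 to 0.85 kg; once the stay is unlocked its stiff hinge holds it wherever it is left, and about 2 to 8 N square to it near its free edge lowers it. While the stay is locked it cannot be pushed down.
- stay_foot (a point): Fixed lower pivot of the stay, on the outside of the box's right (-y) wall, axis along y, at (-55, -161, 40) mm in the box frame.
- knee_bar (a point): Grip point on the finger bar at the stay's knee: a black round bar, 16 mm thick, level along the box's y, sticking out 70 mm to the right of the stay; the point is on its axis, 16 mm from its free end. It swings about stay_foot (radius 110 mm), up and towards the robot. Lifting it past the line takes some 3 to 12 N; 20 mm or more along its arc from the start it stays up and the lid can go down.
- stay_head (a point): Upper pivot of the stay, on the lid's right side edge, 110 mm from the hinge line. The stay is two flat steel links: 110 mm from foot to knee, 119 mm from knee to head. Locked, the knee rests on a stop about 8 mm below the straight line from foot to head. As the lid goes down the knee keeps folding over towards the robot and ends just above the rim.
- seal_top (a point): Middle of the rubber seal strip on the front rim when not pressed, at (-111, 0, 116) mm in the box frame. It stands 6 mm proud of the rim, meets the coming lid at about 0.026 rad and must be pressed flat: that takes about 8 to 12 N near the free edge, then the rim stops it hard. Afterwards the stiff hinge keeps the lid down.
- tape_roll: Roll of tape, 90 mm across, 24 mm high, lying flat; origin under its centre.
- foam_arm: Pink foam model piece, 200 x 35 x 50 mm; origin under the middle of its thick part.
- foam_blade: Pink foam bar, 200 x 50 x 30 mm; origin under its centre.
- sanding_block: Cork sanding block, 90 x 45 x 30 mm, lying inside the box; origin under its centre.
- resin_bottle: Black bottle, 64 mm across, 150 mm tall; origin under its centre.
- steel_rule: Flat steel rule, 30 x 220 x 4 mm; origin under its centre.
- brush_cup: White cup, 72 mm across, 90 mm tall; origin under its centre.

How it is judged:
By the outcome, as a careful person would: the job done as asked, in the order asked, and still so for the second after the job is handed in, with the robot touching nothing.
It also fails if it takes over 67 s, if anything falls off the work surface, if the arm or the gripper's body presses on something with over 40 N, if the wrist force passes 120 N, or if a joint passes its speed limit or range.

ROBOT

A 6-joint arm with a two-finger parallel gripper is mounted at the origin on the work surface. World frame = base frame: x ahead of the robot, y to its left, z up, the work surface at z = 0. Lengths are in m, angles in degrees, forces in N, time in s.
With the tool pointing down it reaches from about 0.3 to 0.825 m from the base axis. Payload 5.4 kg.
Tool frame: the origin (TCP) lies at the very end of the fingers, on their centre line; the grasp point (between the pads) lies 19 mm behind it; x points along the fingers, z is the direction in which the jaws open and shut, and the axes are right-handed (so a half turn about x gives the same grasp; the last joint's range is limited). The gripper opens to 92 mm and grips with 3 to 60 N. Pads are 20 mm wide; open, the fingers measure 128 mm over their backs; the gripper's body (75 mm by 189 mm) begins 69 mm behind the grasp point.
Start: joints at [57.405, 9.076, 91.501, -0, 79.423, -12.038], TCP at [0.202, 0.538, 0.215] pointing down, gripper open.
Joint ranges: [-166.64, 166.64], [-54.1, 131.32], [10.49, 154.53], [-73.88, 253.88], [9.74, 151.15], [-171.62, 171.62]. Speed limits (degrees/s): [147.25, 147.25, 180, 180, 180, 180].

INTERFACE

Orientations are given as [roll, pitch, yaw] about the fixed x, y, z axes, in that order (R = Rz(yaw) Ry(pitch) Rx(roll)).
In Python, from plant import arm gives the robot as it stands.
- The arm moves only by the shell command python3 -m pendant 'ROWS' [FORCE]. ROWS is JSON, a list of rows, each an object of numbers: "gripper": the gripper command: -1 is shut, 1 is fully open, values between are in proportion; "dx", "dy", "dz": the shift along the tool's x, y, z in mm; "ax", "ay", "az": the turn, a rotation vector about the tool's x, y, z in rad. A call has 1 to 12 rows; each row is the pose to reach, as a shift and turn from the pose commanded when the call began, along the tool's axes at that moment; what a row does not reach only later rows make up. A row lasts 1/8 s, in which the tool goes at most 62.5 mm and 10.7 degrees, less where a joint would pass 70% of its speed; a pose out of reach is approached as far as the arm can. A call with a gripper value outside its range is refused whole. The fingers move at their own pace and stop on an object; FORCE is the grip in N (left out, the last holds). Time passes only in rows, so rows that repeat a pose let the fingers close. It gives the time, the measured TCP pose, the force and the opening at its end, in the units of the state.
- arm.state(): the state, without advancing time (a new reading comes with each control period).
- arm.get_image(name): name is "side" or "top" or "wrist"; returns a dict with "img" (480x640x3 uint8, blue, green, red), "camera_matrix" (3x3 intrinsics, pixels), "extrinsics" (4x4, takes a point from world to camera coordinates). Camera axes: x right, y down, z forward; pixel columns grow to the right and rows downward; lengths in m; the calibration is good to about 2 mm. A picture is of the moment at which its call begins. There is no depth.
- arm.finish_job(): hands the job in, once; it reports no verdict.
The state is a dict: "clock": time; "joint_pos": joint angles; "qd": joint speeds; "joint_efforts": joint torques, N m; "position": TCP position; "orientation": TCP orientation; "ft_force": force on the tool from outside, world axes, zero at the start; "ft_torque": the same for the moment, N m; "grip_width": opening from 0.0 (shut) to 1.0 (fully open).
Only numpy, scipy, OpenCV 4.12 (cv2) and the standard library are available. Lean on these libraries where they do the work, as an engineer would, in place of code of your own. Each camera call takes 0.05 s, during which the arm holds its last target.

## Working session

There is one attempt and no reset: what is moved stays moved. The work goes in short steps, Python scripts to look and compute and a shell command to move; the robot and the scene stay as the last step left them, time stands still between calls to the robot, and variables do not carry over. Pictures are saved under pics/ and viewed, and the job is handed in when it is done.

```bash
ls; mkdir -p pics; python3 - <<'E'
from plant import arm
import cv2
for n in("side","top","wrist"):
    d=arm.get_image(n); cv2.imwrite(f"pics/{n}0.png",d["img"]); print(n,d["camera_matrix"].tolist() if hasattr(d["camera_matrix"],'tolist') else d["camera_matrix"]); print(d["extrinsics"])
print(arm.state())
E
```

```text
pics
side [[567.5838554827737, 0.0, 324.7195922740289], [0.0, 567.5838554827737, 235.75750121992533], [0.0, 0.0, 1.0]]
[[ 0.97368767 -0.22678867 -0.02234319 -0.48407444]
 [-0.13965628 -0.51635568 -0.84491002  0.26269345]
 [ 0.18007899  0.82579883 -0.53444162  1.55858639]
 [ 0.          0.          0.          1.        ]]
top [[520.3917196821961, 0.0, 322.43483605902577], [0.0, 520.3917196821961, 238.30904857555484], [0.0, 0.0, 1.0]]
[[ 0.016468   -0.9998529  -0.00479484  0.01603649]
 [-0.98035127 -0.01520365 -0.19667289  0.53726763]
 [ 0.19657106  0.00793943 -0.98045744  1.70004256]
 [ 0.          0.          0.          1.        ]]
wrist [[353.8260911157711, 0.0, 320.58757654904014], [0.0, 353.8260911157711, 235.92648641816498], [0.0, 0.0, 1.0]]
[[ 0.35090635  0.93640821 -0.00209657 -0.57448522]
 [ 0.90394741 -0.33815599  0.26178158 -0.02922466]
 [ 0.24442546 -0.09375601 -0.96512487  0.39022505]
 [ 0.          0.          0.          1.        ]]
{'clock': 0.15, 'joint_pos': array([ 5.74083299e+01,  9.10533721e+00,  9.15554022e+01, -5.73918916e-04,
        7.94222727e+01, -1.20380077e+01]), 'qd': array([ 0.0351854 , -0.08789119, -0.22837675,  0.00949725, -0.00341367,
        0.09580614]), 'joint_efforts': array([ 9.13663298e-04, -3.85917449e+01, -3.22434211e+01,  7.02288793e-02,
        3.51389148e-02, -8.59217926e-05]), 'position': array([0.20163244, 0.53797321, 0.2138372 ]), 'orientation': array([ 168.35127354,   89.91698593, -122.20228303]), 'ft_force': array([-0.04731958,  0.66582277, -0.65446239]), 'ft_torque': array([0.00783026, 0.00838786, 0.00995747]), 'grip_width': 0.9994904013765746}
```

View pics/side0.png

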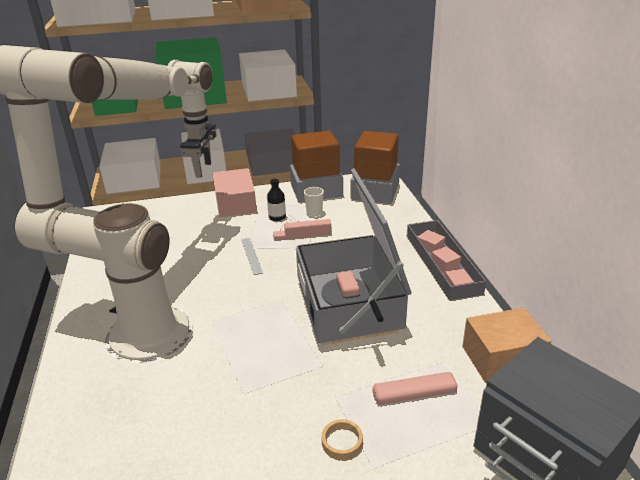

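View pics/top0.png

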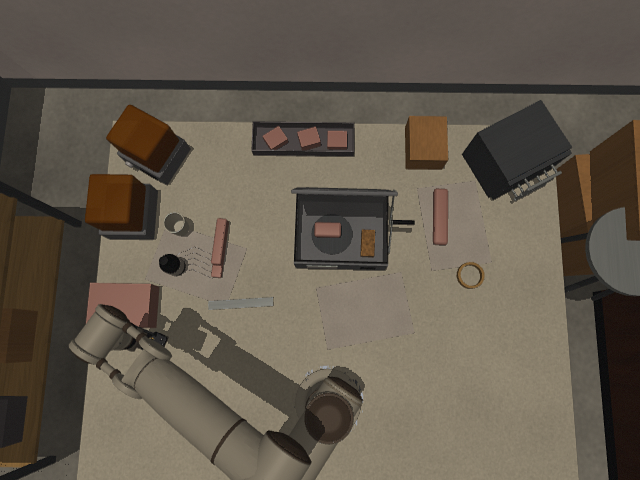

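View pics/wrist0.png

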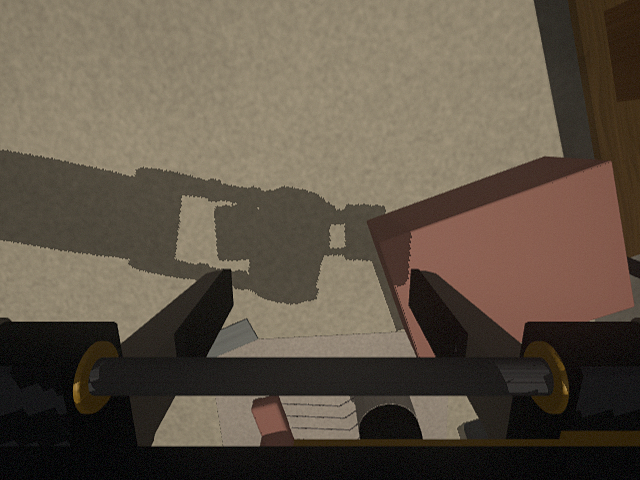

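The side view shows the box at about (350,290), with the knee bar near (377,352). The top view shows the box at (342,230) and the bar at (403,222). I'll enlarge both.

```bash
python3 - <<'E'
import cv2
a=cv2.imread("pics/side0.png")[165:375,285:425]; cv2.imwrite("pics/side0c.png",cv2.resize(a,None,fx=2.8*1.0,fy=2.8,interpolation=cv2.INTER_CUBIC))
a=cv2.imread("pics/top0.png")[175:285,280:425]; cv2.imwrite("pics/top0c.png",cv2.resize(a,None,fx=5,fy=5,interpolation=cv2.INTER_CUBIC))
E
```

```text
(no output)
```

View pics/side0c.png

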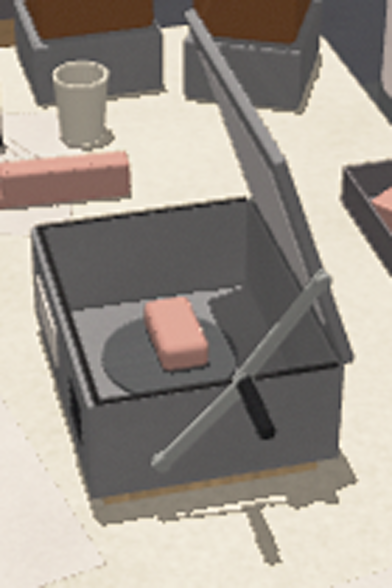

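View pics/top0c.png

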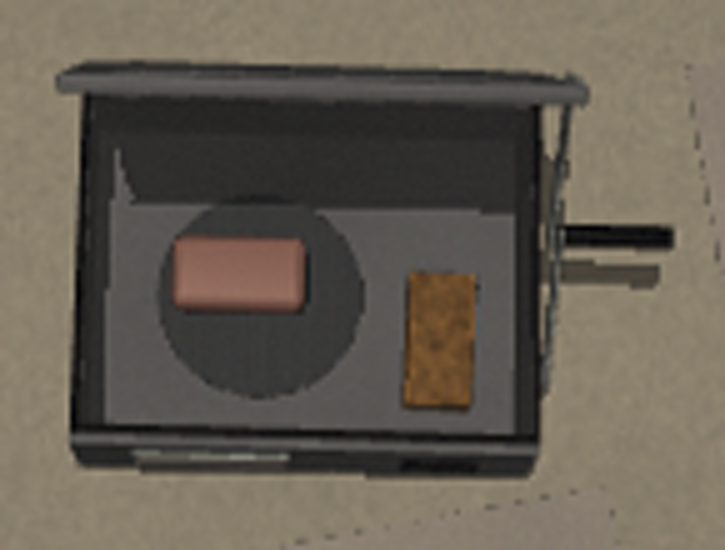

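```bash
cat > h.py <<'E'
import numpy as np, cv2
from scipy.optimize import least_squares
from scipy.spatial.transform import Rotation as R
K={'side':np.array([[567.5838554827737,0,324.7195922740289],[0,567.5838554827737,235.75750121992533],[0,0,1]]),
'top':np.array([[520.3917196821961,0,322.43483605902577],[0,520.3917196821961,238.30904857555484],[0,0,1]])}
E={'side':np.array([[0.97368767,-0.22678867,-0.02234319,-0.48407444],[-0.13965628,-0.51635568,-0.84491002,0.26269345],[0.18007899,0.82579883,-0.53444162,1.55858639]]),
'top':np.array([[0.016468,-0.9998529,-0.00479484,0.01603649],[-0.98035127,-0.01520365,-0.19667289,0.53726763],[0.19657106,0.00793943,-0.98045744,1.70004256]])}
def proj(c,p):
    q=K[c]@(E[c]@np.append(p,1)); return q[:2]/q[2]
def tri(obs):
    f=lambda p:np.concatenate([proj(c,p)-np.array(uv) for c,uv in obs])
    r=least_squares(f,[.5,0,.1]); return r.x,r.fun
def box(b,p):
    c,s=np.cos(b[3]),np.sin(b[3]); p=np.asarray(p)/1000
    return np.array([b[0]+c*p[0]-s*p[1],b[1]+s*p[0]+c*p[1],b[2]+p[2]])
def lidpt(d,y,t,a=1.25): # d mm from hinge, t thickness coordinate
    return [120-d*np.cos(a)+t*np.sin(a),y,110+d*np.sin(a)+t*np.cos(a)]
E
python3 - <<'E'
from h import *
o=[('side',(297.9,246.4),[-120,150,110]),('side',(319.6,308.6),[-120,-150,110]),('side',(318.2,342.5),[-120,-150,0]),('side',(404.6,328.6),[120,-150,0]),
('side',(352.9,169.3),lidpt(240,150,6)),('side',(386.1,221.4),lidpt(240,-150,6)),('side',(342.1,330),[-55,-161,40]),
('top',(294.4,261.8),[-120,150,110]),('top',(387.6,262.4),[-120,-150,110]),('top',(389,253),[-55,-161,40]),('top',(397,193.6),lidpt(240,-150,6)),('top',(291.5,191.5),lidpt(240,150,6))]
f=lambda b:np.concatenate([proj(c,box(b,p))-np.array(uv) for c,uv,p in o])
r=least_squares(f,[.5,0,.01,0],loss='soft_l1')
print(r.x[:3],np.degrees(r.x[3])); print(f(r.x).reshape(-1,2).round(1))
for n,ob in dict(inn=[('top',(393,222.2)),('side',(372.5,301.4))],end=[('top',(414.8,222.4)),('side',(380.4,319.6))]).items(): print(n,tri(ob))
for n,p in dict(foot=[-55,-161,40],knee=[21.1,-161,119.5],hinge=[120,0,110],lidc=lidpt(240,0,6)).items(): print(n,box(r.x,p))
b=box(r.x,[21.1,-165,119.5]);print([proj(c,b) for c in K])
b=box(r.x,[21.1,-235,119.5]);print(b,[proj(c,b) for c in K])
E
```

```text
[ 0.55958698 -0.03671358  0.02243686] -0.9091835129102319
[[-1.4 -0.5]
 [-2.7  1.5]
 [-0.   0.4]
 [ 1.7 -0.3]
 [ 0.1 -1.1]
 [-0.5  0.9]
 [ 1.4  0.1]
 [-1.   0.4]
 [ 0.1  2.8]
 [-0.4 -4. ]
 [ 0.8 -0.2]
 [-0.3 -1.3]]
inn (array([ 0.57564626, -0.20171665,  0.14473985]), array([ 0.03108679, -0.2435235 , -0.18348088,  0.05379639]))
end (array([ 0.57472007, -0.27148846,  0.14403032]), array([-0.02775252,  0.21319863,  0.15408029, -0.04555802]))
foot [ 0.50203923 -0.19682059  0.06243686]
knee [ 0.57812965 -0.19802811  0.14193686]
hinge [ 0.67957187 -0.03861769  0.13243686]
lidc [ 0.60959723 -0.03750722  0.3620851 ]
[array([373.25533871, 302.25192689]), array([393.00843786, 221.4229486 ])]
[ 0.57695544 -0.2720188   0.14193686] [array([381.486314  , 320.20891191]), array([414.81447412, 222.08518524])]
```

```bash
cat >> h.py <<'E'
def st():
    from plant import arm
    s=arm.state(); s['R']=R.from_euler('xyz',s['orientation'],degrees=True).as_matrix(); return s
def rel(pt,axx=None):
    """rows shift in mm to world TCP pt from measured pose"""
    s=st(); return (s['R'].T@(np.asarray(pt)-s['position'])*1000).round(1)
E
python3 - <<'E'
from h import *
from plant import arm
s=st(); print(s['R'].round(3))
w=arm.get_image('wrist')['extrinsics']; w=np.array(w); c=-w[:3,:3].T@w[:3,3]
print('cam in tool',s['R'].T@(c-s['position'])*1000, 'cam fwd in tool',s['R'].T@w[2,:3])
# candidate rotations about tool x for z axis to be +-x or y
for a in range(-180,181,1):
    pass
z=s['R'][:,2]; y=s['R'][:,1]
for n,t in dict(px=[1,0,0],nx=[-1,0,0],py=[0,1,0],ny=[0,-1,0]).items():
    print(n,np.degrees(np.arctan2(-(y@t),z@t)))
b=[.5596,-.0367,.0224,np.radians(-.909)]
for n,p in dict(A=(.42,.2,.32),B=(.42,-.15,.32),C=(.575,-.256,.215)).items(): print(n,rel(p))
E
```

```text
[[-0.001 -0.936  0.351]
 [-0.001  0.351  0.936]
 [-1.     0.    -0.001]]
cam in tool [-169.3282015    74.02164504    0.55858267] cam fwd in tool [ 9.65037096e-01 -2.62113077e-01 -3.72114919e-04]
px 69.44647055127062
nx -110.55352944872938
py -20.553583685447354
ny 159.44641631455266
A [-105.8 -323.1 -240. ]
B [-105.5 -445.9 -567.7]
C [-5.000e-01 -6.283e+02 -6.124e+02]
```

```bash
python3 -m pendant '[{"gripper":1,"dx":-40,"dy":-40,"dz":-20,"ax":0.15},{"gripper":1,"dx":-75,"dy":-80,"dz":-50,"ax":0.3},{"gripper":1,"dx":-100,"dy":-120,"dz":-85,"ax":0.45},{"gripper":1,"dx":-105,"dy":-165,"dz":-120,"ax":0.6},{"gripper":1,"dx":-105,"dy":-205,"dz":-150,"ax":0.75},{"gripper":1,"dx":-105,"dy":-245,"dz":-180,"ax":0.9},{"gripper":1,"dx":-105,"dy":-285,"dz":-210,"ax":1.05},{"gripper":1,"dx":-105,"dy":-323,"dz":-240,"ax":1.212},{"gripper":1,"dx":-105,"dy":-343,"dz":-295,"ax":1.212},{"gripper":1,"dx":-105,"dy":-363,"dz":-350,"ax":1.212},{"gripper":1,"dx":-105,"dy":-385,"dz":-405,"ax":1.212},{"gripper":1,"dx":-105,"dy":-405,"dz":-460,"ax":1.212}]' 30
python3 - <<'E'
from h import *
s=st();print(s['R'].round(3),s['joint_pos'].round(1),s['ft_force'].round(1)); print(rel((.42,-.258,.3)),rel((.56,-.258,.215)))
E
```

```text
[[-0.001 -0.936  0.351]
 [-0.001  0.351  0.936]
 [-1.     0.    -0.001]] [ 57.4   9.1  91.5  -0.   79.4 -12. ] [-0.6  0.6  0.7]
[ -85.4 -483.9 -668.8] [-5.000e-01 -6.150e+02 -6.196e+02]$[0]: bad value
```

```bash
python3 -m pendant '[{"gripper":1.0,"dx":-40,"dy":-40,"dz":-20,"ax":0.15,"ay":0,"az":0}]' 30; python3 -m pendant --help | head -30
```

```text
clock: 0.32
position: [0.23, 0.5043, 0.251]
orientation: [168.7, 89.5, -130.4]
ft_force: [1.0, 0.8, 0.9]
grip_width: 1.001invalid input: not JSON, or not a number
```

```bash
python3 - <<'E'
from h import *
s=st();print(s['R'].round(3)); 
for p in [(.42,.2,.32),(.42,-.2,.32)]:print(rel(p))
for n,t in dict(px=[1,0,0]).items(): print(np.arctan2(-(s['R'][:,1]@t),s['R'][:,2]@t))
E
```

```text
[[-0.005 -0.873  0.487]
 [-0.006  0.487  0.873]
 [-1.     0.002 -0.008]]
[ -68.1 -314.1 -173.8]
[ -65.6 -508.9 -523.1]
1.0619119492476472
```

```bash
python3 -m pendant '[{"gripper":1,"dx":-40,"dy":-45,"dz":-25,"ax":0.15,"ay":0,"az":0},{"gripper":1,"dx":-65,"dy":-95,"dz":-50,"ax":0.3,"ay":0,"az":0},{"gripper":1,"dx":-67,"dy":-145,"dz":-80,"ax":0.45,"ay":0,"az":0},{"gripper":1,"dx":-67,"dy":-195,"dz":-105,"ax":0.6,"ay":0,"az":0},{"gripper":1,"dx":-67,"dy":-245,"dz":-135,"ax":0.75,"ay":0,"az":0},{"gripper":1,"dx":-67,"dy":-295,"dz":-165,"ax":0.9,"ay":0,"az":0},{"gripper":1,"dx":-67,"dy":-335,"dz":-205,"ax":1.06,"ay":0,"az":0},{"gripper":1,"dx":-67,"dy":-362,"dz":-258,"ax":1.06,"ay":0,"az":0},{"gripper":1,"dx":-67,"dy":-390,"dz":-310,"ax":1.06,"ay":0,"az":0},{"gripper":1,"dx":-67,"dy":-417,"dz":-362,"ax":1.06,"ay":0,"az":0},{"gripper":1,"dx":-67,"dy":-445,"dz":-415,"ax":1.06,"ay":0,"az":0},{"gripper":1,"dx":-67,"dy":-475,"dz":-465,"ax":1.06,"ay":0,"az":0}]' 30
python3 - <<'E'
from h import *
s=st();print(s['R'].round(3),s['joint_pos'].round(1),s['ft_force'].round(1)); print(rel((.45,-.258,.3)),rel((.50,-.258,.215)))
E
```

```text
clock: 1.82
position: [0.4202, -0.1338, 0.3217]
orientation: [-16.7, 90.0, -16.6]
ft_force: [1.1, 0.1, -0.1]
grip_width: 0.998
[[ 0.001 -0.002  1.   ]
 [-0.     1.     0.002]
 [-1.    -0.     0.001]] [-33.4 -14.5 102.3   0.   92.2 -33.5] [ 1.1  0.1 -0.1]
[  21.7 -124.2   29.6] [ 106.7 -124.3   79.5]
```

```bash
python3 -m pendant '[{"gripper":1,"dx":0,"dy":-60,"dz":0,"ax":0,"ay":0,"az":0},{"gripper":1,"dx":10,"dy":-120,"dz":0,"ax":0,"ay":0,"az":0},{"gripper":1,"dx":25,"dy":-128,"dz":50,"ax":0,"ay":0,"az":0},{"gripper":1,"dx":55,"dy":-128,"dz":100,"ax":0,"ay":0,"az":0},{"gripper":1,"dx":90,"dy":-128,"dz":140,"ax":0,"ay":0,"az":0},{"gripper":1,"dx":125,"dy":-128,"dz":154,"ax":0,"ay":0,"az":0},{"gripper":1,"dx":125,"dy":-128,"dz":154,"ax":0,"ay":0,"az":0},{"gripper":1,"dx":125,"dy":-128,"dz":154,"ax":0,"ay":0,"az":0}]' 30
python3 - <<'E'
from h import *
from plant import arm
s=st();print(s['R'].round(3),s['joint_pos'].round(1),s['ft_force'].round(1))
for n in('wrist','side'):
    d=arm.get_image(n);cv2.imwrite(f'pics/{n}1.png',d['img'])
    if n=='wrist':
        K=d['camera_matrix'];W=np.array(d['extrinsics'])
        for p in [(.5746,-.2715,.144),(.5756,-.2017,.1447),(.575,-.256,.1445)]:
            q=K@(W@np.append(p,1))[:3];print(q[:2]/q[2])
E
```

```text
clock: 2.82
position: [0.575, -0.26, 0.1982]
orientation: [-42.2, 89.9, -42.1]
ft_force: [0.9, 0.2, 0.3]
grip_width: 0.999
[[ 0.001 -0.002  1.   ]
 [-0.001  1.     0.002]
 [-1.    -0.001  0.001]] [-35.3  17.9  83.   -0.   79.  -35.4] [0.9 0.2 0.3]
[320.23346519 271.69910284]
[322.05493346 166.34368924]
[320.88293953 249.94157202]
```

View pics/wrist1.png

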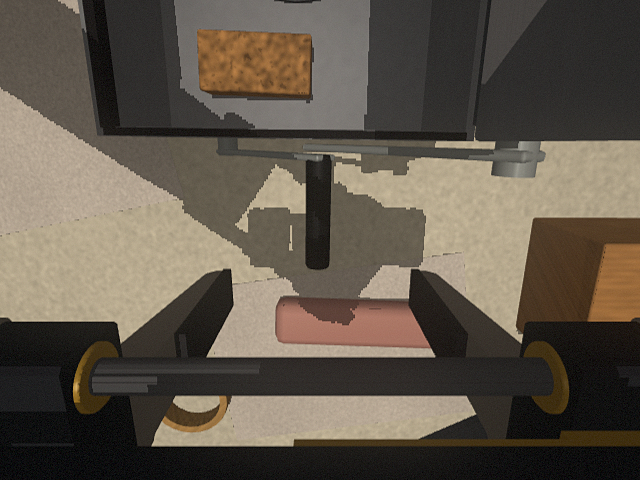

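View pics/side1.png

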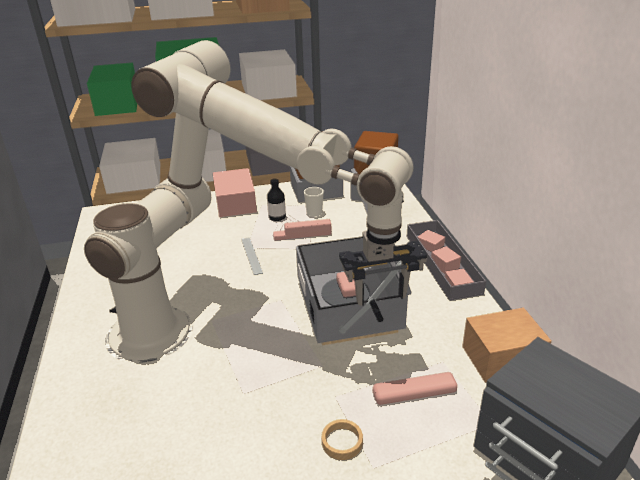

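The wrist view shows the bar centred between the fingers, from (320,155) to its free end at (317,270). My prediction was (320,271), so I'm descending and gripping.

```bash
python3 -m pendant '[{"gripper":1,"dx":25,"dy":3,"dz":0,"ax":0,"ay":0,"az":0},{"gripper":1,"dx":50,"dy":3,"dz":0,"ax":0,"ay":0,"az":0},{"gripper":1,"dx":72,"dy":3,"dz":-0.5,"ax":0,"ay":0,"az":0},{"gripper":1,"dx":72,"dy":3,"dz":-0.5,"ax":0,"ay":0,"az":0},{"gripper":0,"dx":72,"dy":3,"dz":-0.5,"ax":0,"ay":0,"az":0},{"gripper":-0.5,"dx":72,"dy":3,"dz":-0.5,"ax":0,"ay":0,"az":0},{"gripper":-1,"dx":72,"dy":3,"dz":-0.5,"ax":0,"ay":0,"az":0},{"gripper":-1,"dx":72,"dy":3,"dz":-0.5,"ax":0,"ay":0,"az":0},{"gripper":-1,"dx":72,"dy":3,"dz":-0.5,"ax":0,"ay":0,"az":0},{"gripper":-1,"dx":72,"dy":3,"dz":-0.5,"ax":0,"ay":0,"az":0}]' 30
```

```text
clock: 4.18
position: [0.5744, -0.2566, 0.1245]
orientation: [141.4, 90.0, 141.5]
ft_force: [-0.9, 0.4, 0.4]
grip_width: 0.371
```

```bash
python3 -m pendant '[{"gripper":-1,"dx":0,"dy":0,"dz":0,"ax":0,"ay":0,"az":0},{"gripper":-1,"dx":0,"dy":0,"dz":0,"ax":0,"ay":0,"az":0},{"gripper":-1,"dx":0,"dy":0,"dz":0,"ax":0,"ay":0,"az":0},{"gripper":-1,"dx":0,"dy":0,"dz":0,"ax":0,"ay":0,"az":0}]' 30
python3 - <<'E'
from h import *
# arc plan: foot world
f=np.array([.5020,.0624]); k=np.array([.575,.1445]); v=k-f; print(np.hypot(*v))
for s in (8,16,24,32,40):
    a=s/110; r=np.array([[np.cos(a),-np.sin(a)],[np.sin(a),np.cos(a)]])@v
    d=(f+r-k)*1000; print(s,'dx(tool)=',-d[1].round(1),'dz=',d[0].round(1))
E
```

```text
clock: 4.68
position: [0.5728, -0.2566, 0.1244]
orientation: [170.6, 89.8, 170.7]
ft_force: [-5.6, 0.6, 3.7]
grip_width: 0.163
0.1098608665540191
8 dx(tool)= -5.1 dz= -6.2
16 dx(tool)= -9.7 dz= -12.7
24 dx(tool)= -13.9 dz= -19.5
32 dx(tool)= -17.5 dz= -26.6
40 dx(tool)= -20.6 dz= -34.0
```

```bash
python3 -m pendant '[{"gripper":-1,"dx":-2.6,"dy":0,"dz":-3,"ax":0,"ay":0,"az":0},{"gripper":-1,"dx":-5,"dy":0,"dz":-6.2,"ax":0,"ay":0,"az":0},{"gripper":-1,"dx":-7.5,"dy":0,"dz":-9.4,"ax":0,"ay":0,"az":0},{"gripper":-1,"dx":-9.7,"dy":0,"dz":-12.7,"ax":0,"ay":0,"az":0},{"gripper":-1,"dx":-11.9,"dy":0,"dz":-16,"ax":0,"ay":0,"az":0},{"gripper":-1,"dx":-13.9,"dy":0,"dz":-19.5,"ax":0,"ay":0,"az":0}]' 30
python3 -m pendant '[{"gripper":-1,"dx":-1.9,"dy":0,"dz":-3.5,"ax":0,"ay":0,"az":0},{"gripper":-1,"dx":-3.6,"dy":0,"dz":-7.1,"ax":0,"ay":0,"az":0},{"gripper":-1,"dx":-5.3,"dy":0,"dz":-10.8,"ax":0,"ay":0,"az":0},{"gripper":-1,"dx":-5.3,"dy":0,"dz":-10.8,"ax":0,"ay":0,"az":0},{"gripper":-1,"dx":-5.3,"dy":0,"dz":-10.8,"ax":0,"ay":0,"az":0}]' 30
python3 - <<'E'
from h import *
from plant import arm
for n in('side','wrist'): cv2.imwrite(f'pics/{n}2.png',arm.get_image(n)['img'])
E
```

```text
clock: 5.42
position: [0.5557, -0.2563, 0.1392]
orientation: [3.1, 89.9, 3.2]
ft_force: [5.7, 1.1, -5.6]
grip_width: 0.165
clock: 6.05
position: [0.5457, -0.2563, 0.1456]
orientation: [-2.9, 89.8, -2.8]
ft_force: [7.1, 2.8, -1.2]
grip_width: 0.166
```

View pics/wrist2.png

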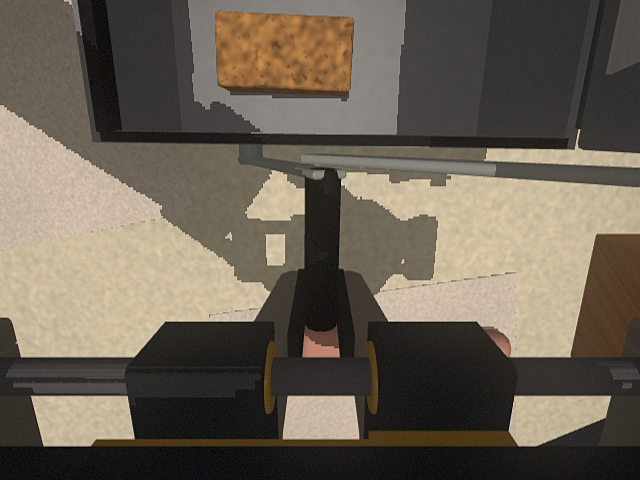

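View pics/side2.png

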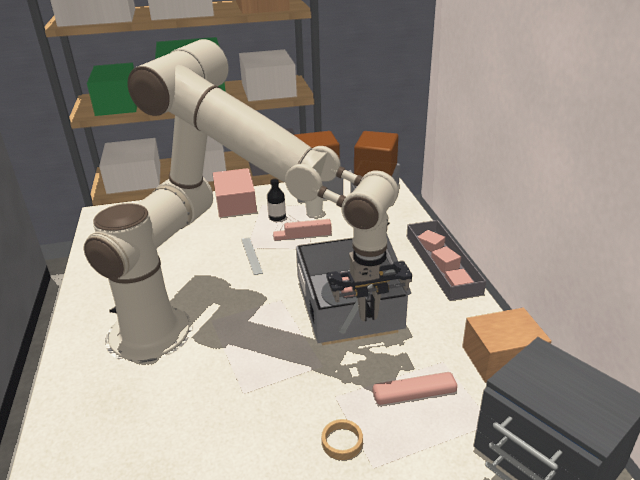

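The wrist view shows the bar still gripped, at (322,300), after moving about 34 mm along its arc. I'm releasing it and backing up.

```bash
python3 -m pendant '[{"gripper":-0.3,"dx":0,"dy":0,"dz":0,"ax":0,"ay":0,"az":0},{"gripper":0,"dx":0,"dy":0,"dz":0,"ax":0,"ay":0,"az":0},{"gripper":0.1,"dx":0,"dy":0,"dz":0,"ax":0,"ay":0,"az":0},{"gripper":0.1,"dx":0,"dy":0,"dz":0,"ax":0,"ay":0,"az":0},{"gripper":0.1,"dx":0,"dy":0,"dz":0,"ax":0,"ay":0,"az":0}]' 30
python3 - <<'E'
from h import *
from plant import arm
cv2.imwrite('pics/wrist3.png',arm.get_image('wrist')['img'])
E
```

```text
clock: 6.78
position: [0.544, -0.2567, 0.1437]
orientation: [170.2, 90.0, 170.3]
ft_force: [-0.5, 0.7, 0.2]
grip_width: 0.546
```

View pics/wrist3.png

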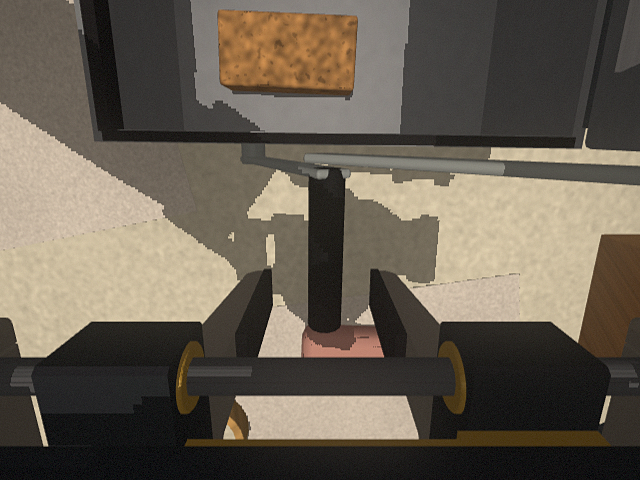

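The bar stays up at (326,330) and clear of both fingers. Next I retreat upward, then move over and turn.

```bash
python3 -m pendant '[{"gripper":0.1,"dx":-30,"dy":0,"dz":0,"ax":0,"ay":0,"az":0},{"gripper":0.1,"dx":-80,"dy":0,"dz":0,"ax":0,"ay":0,"az":0},{"gripper":0.1,"dx":-135,"dy":-10,"dz":0,"ax":0.0,"ay":0,"az":0},{"gripper":0,"dx":-190,"dy":-10,"dz":0,"ax":0.15,"ay":0,"az":0},{"gripper":-1,"dx":-245,"dy":-10,"dz":0,"ax":0.3,"ay":0,"az":0},{"gripper":-1,"dx":-295,"dy":-10,"dz":15,"ax":0.47,"ay":0,"az":0},{"gripper":-1,"dx":-315,"dy":0,"dz":50,"ax":0.64,"ay":0,"az":0},{"gripper":-1,"dx":-315,"dy":10,"dz":90,"ax":0.81,"ay":0,"az":0},{"gripper":-1,"dx":-315,"dy":30,"dz":120,"ax":0.98,"ay":0,"az":0},{"gripper":-1,"dx":-315,"dy":60,"dz":140,"ax":1.15,"ay":0,"az":0},{"gripper":-1,"dx":-315,"dy":100,"dz":150,"ax":1.32,"ay":0,"az":0},{"gripper":-1,"dx":-315,"dy":150,"dz":150,"ax":1.49,"ay":0,"az":0}]' 30
python3 - <<'E'
from h import *
from plant import arm
for n in('side','top'): cv2.imwrite(f'pics/{n}3.png',arm.get_image(n)['img'])
s=st();print(s['R'].round(3),s['joint_pos'].round(1))
b=[.5596,-.0367,.0224,np.radians(-.909)]
P=box(b,lidpt(212,0,12));print(P, rel(P+[.06,0,.11]),rel(P+[.045,0,0]))
t=[1,0,0];print(np.arctan2(s['R'][:,2]@t,s['R'][:,1]@t))
E
```

```text
clock: 8.32
position: [0.6944, -0.1057, 0.4573]
orientation: [-109.6, 89.9, 164.8]
ft_force: [0.6, -0.3, 0.3]
grip_width: 0.002
[[ 0.001  0.996  0.086]
 [ 0.001  0.086 -0.996]
 [-1.     0.001 -0.001]] [-1.820e+01  2.970e+01  3.840e+01  1.000e-01  1.118e+02  6.690e+01]
[ 0.62413135 -0.03772388  0.33736861] [ 12.4  -4.5 -64.1] [122.3 -19.6 -65.2]
0.08643290813744355
```

View pics/side3.png

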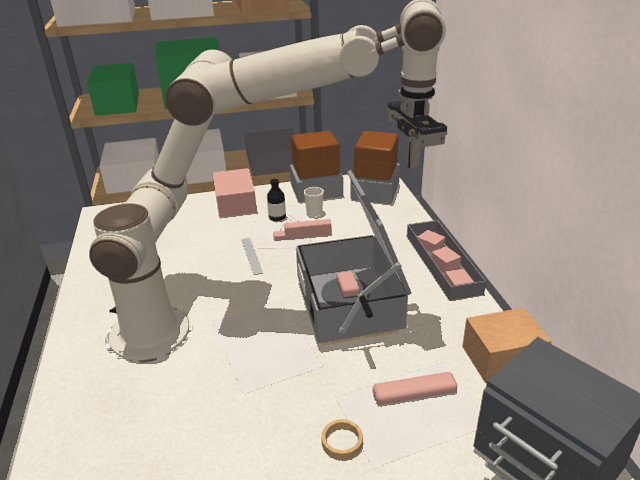

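The knee is folded up at (363,300) and the lid is still open, with its top corner at (352,172). I'm going down behind the lid.

```bash
python3 -m pendant '[{"gripper":-1,"dx":0,"dy":-5,"dz":-35,"ax":0.05,"ay":0,"az":0},{"gripper":-1,"dx":5,"dy":-15,"dz":-65,"ax":0.1,"ay":0,"az":0},{"gripper":-1,"dx":45,"dy":-19,"dz":-65,"ax":0.1,"ay":0,"az":0},{"gripper":-1,"dx":90,"dy":-20,"dz":-65,"ax":0.1,"ay":0,"az":0},{"gripper":-1,"dx":122,"dy":-20,"dz":-65,"ax":0.1,"ay":0,"az":0},{"gripper":-1,"dx":122,"dy":-20,"dz":-65,"ax":0.1,"ay":0,"az":0},{"gripper":-1,"dx":122,"dy":-20,"dz":-65,"ax":0.1,"ay":0,"az":0}]' 30
python3 - <<'E'
from h import *
from plant import arm
for n in('side','wrist'): cv2.imwrite(f'pics/{n}4.png',arm.get_image(n)['img'])
s=st();print(s['R'].round(3),s['position'],s['ft_force'])
b=[.5596,-.0367,.0224,np.radians(-.909)]
E
```

```text
clock: 9.3
position: [0.6691, -0.0438, 0.3388]
orientation: [74.1, 89.9, -16.9]
ft_force: [-0.2, -0.4, 0.9]
grip_width: 0.003
[[ 0.004  1.    -0.017]
 [-0.001 -0.017 -1.   ]
 [-1.     0.004  0.001]] [ 0.66943588 -0.04367792  0.33948901] [ 0.73139346 -0.04950269 -0.09160248]
```

View pics/side4.png

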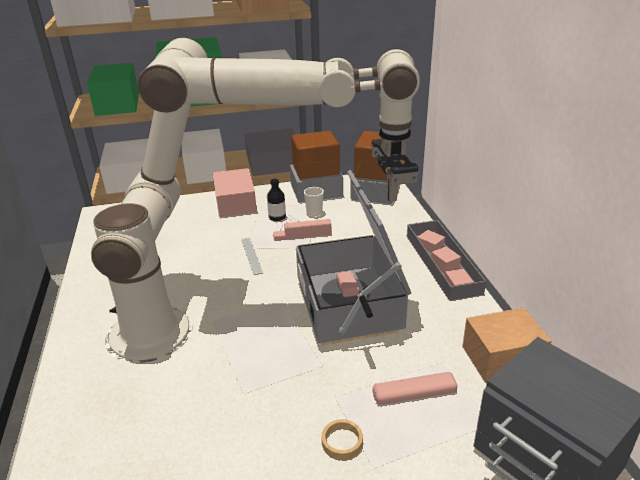

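View pics/wrist4.png

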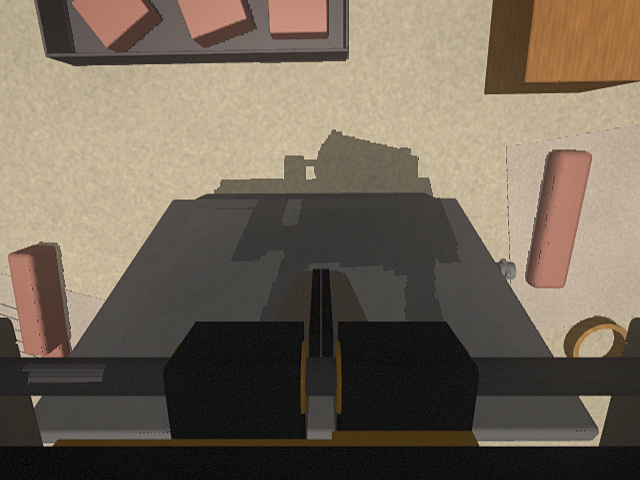

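```bash
cat > plan.py <<'E'
from h import *
b=[.5596,-.0367,.0224,np.radians(-.909)]
def plan(angs,d=212,off=.010):
    s=st()
    for a in angs:
        p=box(b,lidpt(d,0,12,a))+[off,0,0]; p[1]=s['position'][1]
        v=rel(p); print(round(a,3),p.round(4),'dx',v[0],'dy',v[1],'dz',v[2])
E
python3 -c "
from plan import *
plan(np.arange(1.28,.7,-.04))"
```

```text
1.28 [ 0.6403 -0.0437  0.3389] dx 0.4 dy -29.1 dz 0.5
1.24 [ 0.6321 -0.0437  0.3368] dx 2.5 dy -37.4 dz 0.6
1.2 [ 0.624  -0.0437  0.3343] dx 5.0 dy -45.5 dz 0.8
1.16 [ 0.6159 -0.0437  0.3316] dx 7.7 dy -53.5 dz 0.9
1.12 [ 0.608  -0.0437  0.3284] dx 10.8 dy -61.4 dz 1.0
1.08 [ 0.6003 -0.0437  0.325 ] dx 14.2 dy -69.2 dz 1.2
1.04 [ 0.5926 -0.0437  0.3213] dx 17.9 dy -76.9 dz 1.3
1.0 [ 0.5852 -0.0437  0.3173] dx 21.9 dy -84.4 dz 1.4
0.96 [ 0.5778 -0.0437  0.313 ] dx 26.2 dy -91.7 dz 1.5
0.92 [ 0.5707 -0.0437  0.3083] dx 30.8 dy -98.8 dz 1.7
0.88 [ 0.5638 -0.0437  0.3034] dx 35.6 dy -105.8 dz 1.8
0.84 [ 0.557  -0.0437  0.2983] dx 40.8 dy -112.6 dz 1.9
0.8 [ 0.5505 -0.0437  0.2928] dx 46.2 dy -119.1 dz 2.0
0.76 [ 0.5442 -0.0437  0.2871] dx 51.8 dy -125.4 dz 2.1
0.72 [ 0.5381 -0.0437  0.2812] dx 57.7 dy -131.5 dz 2.2
```

```bash
python3 -m pendant '[{"gripper":-1,"dx":0,"dy":-10,"dz":0,"ax":0,"ay":0,"az":0},{"gripper":-1,"dx":0.4,"dy":-20,"dz":0,"ax":0,"ay":0,"az":0},{"gripper":-1,"dx":0.4,"dy":-26,"dz":0,"ax":0,"ay":0,"az":0},{"gripper":-1,"dx":0.4,"dy":-29,"dz":0,"ax":0,"ay":0,"az":0},{"gripper":-1,"dx":1.5,"dy":-33,"dz":0,"ax":0,"ay":0,"az":0},{"gripper":-1,"dx":2.5,"dy":-37,"dz":0,"ax":0,"ay":0,"az":0}]'
python3 -m pendant '[{"gripper":-1,"dx":1.2,"dy":-4,"dz":0,"ax":0,"ay":0,"az":0},{"gripper":-1,"dx":2.5,"dy":-8,"dz":0,"ax":0,"ay":0,"az":0}]'
python3 -m pendant '[{"gripper":-1,"dx":1.3,"dy":-4,"dz":0,"ax":0,"ay":0,"az":0},{"gripper":-1,"dx":2.7,"dy":-8,"dz":0,"ax":0,"ay":0,"az":0}]'
```

```text
clock: 10.15
position: [0.6313, -0.0426, 0.3341]
orientation: [-107.7, 90.0, 161.3]
ft_force: [0.4, 0.7, -0.5]
grip_width: 0.004
clock: 10.4
position: [0.6233, -0.0424, 0.3316]
orientation: [-79.9, 90.0, -170.9]
ft_force: [-0.6, 0.4, -0.8]
grip_width: 0.005
clock: 10.65
position: [0.6176, -0.0424, 0.3301]
orientation: [87.6, 89.6, -3.4]
ft_force: [8.0, 0.8, 0.2]
grip_width: 0.004
```

```bash
python3 -c "
from plan import *
plan(np.arange(1.23,.75,-.04),off=-.002)"
```

```text
1.23 [ 0.618  -0.0424  0.3362] dx -6.1 dy 0.5 dz -0.0
1.19 [ 0.6099 -0.0424  0.3337] dx -3.7 dy -7.6 dz 0.1
1.15 [ 0.6019 -0.0424  0.3308] dx -0.8 dy -15.6 dz 0.3
1.11 [ 0.5941 -0.0424  0.3276] dx 2.3 dy -23.5 dz 0.4
1.07 [ 0.5863 -0.0424  0.3241] dx 5.7 dy -31.3 dz 0.5
1.03 [ 0.5787 -0.0424  0.3203] dx 9.5 dy -38.9 dz 0.7
0.99 [ 0.5713 -0.0424  0.3162] dx 13.5 dy -46.4 dz 0.8
0.95 [ 0.564  -0.0424  0.3118] dx 17.9 dy -53.7 dz 0.9
0.91 [ 0.557  -0.0424  0.3071] dx 22.5 dy -60.8 dz 1.0
0.87 [ 0.5501 -0.0424  0.3022] dx 27.4 dy -67.7 dz 1.1
0.83 [ 0.5434 -0.0424  0.2969] dx 32.6 dy -74.4 dz 1.3
0.79 [ 0.5369 -0.0424  0.2914] dx 38.1 dy -80.9 dz 1.4
```

```bash
python3 -m pendant '[{"gripper":-1,"dx":1.2,"dy":-3.8,"dz":0,"ax":0,"ay":0,"az":0},{"gripper":-1,"dx":2.5,"dy":-7.6,"dz":0,"ax":0,"ay":0,"az":0},{"gripper":-1,"dx":4,"dy":-11.6,"dz":0,"ax":0,"ay":0,"az":0},{"gripper":-1,"dx":5.5,"dy":-15.6,"dz":0,"ax":0,"ay":0,"az":0}]'
python3 - <<'E'
from plant import arm
import cv2
cv2.imwrite('pics/side5.png',cv2.resize(arm.get_image('side')['img'][30:330,250:450],None,fx=2,fy=2))
E
```

```text
clock: 11.15
position: [0.6017, -0.0422, 0.3241]
orientation: [86.7, 89.7, -4.3]
ft_force: [6.4, -0.9, -2.5]
grip_width: 0.006
```

View pics/side5.png

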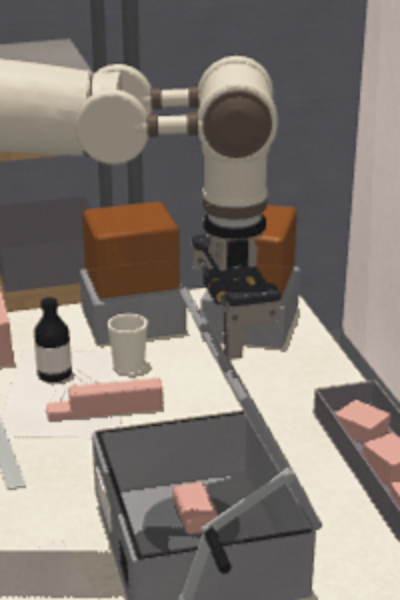

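```bash
python3 -c "
from plan import *
plan(np.arange(1.15,.6,-.04),d=206,off=-.002)"
```

```text
1.15 [ 0.6044 -0.0421  0.3253] dx -1.3 dy 3.2 dz -0.1
1.11 [ 0.5967 -0.0421  0.3222] dx 1.7 dy -4.5 dz 0.1
1.07 [ 0.5892 -0.0421  0.3189] dx 5.0 dy -12.0 dz 0.2
1.03 [ 0.5818 -0.0421  0.3152] dx 8.7 dy -19.4 dz 0.3
0.99 [ 0.5746 -0.0421  0.3112] dx 12.6 dy -26.7 dz 0.5
0.95 [ 0.5675 -0.0421  0.3069] dx 16.9 dy -33.7 dz 0.6
0.91 [ 0.5606 -0.0421  0.3024] dx 21.4 dy -40.7 dz 0.7
0.87 [ 0.5539 -0.0421  0.2976] dx 26.1 dy -47.4 dz 0.8
0.83 [ 0.5474 -0.0421  0.2925] dx 31.2 dy -53.9 dz 0.9
0.79 [ 0.5411 -0.0421  0.2872] dx 36.5 dy -60.2 dz 1.0
0.75 [ 0.5351 -0.0421  0.2816] dx 42.0 dy -66.3 dz 1.1
0.71 [ 0.5292 -0.0421  0.2758] dx 47.8 dy -72.2 dz 1.2
0.67 [ 0.5236 -0.0421  0.2697] dx 53.9 dy -77.9 dz 1.3
0.63 [ 0.5182 -0.0421  0.2635] dx 60.1 dy -83.3 dz 1.4
```

```bash
python3 -m pendant '[{"gripper":-1,"dx":1.7,"dy":-4.5,"dz":0,"ax":0,"ay":0,"az":0},{"gripper":-1,"dx":4,"dy":-10,"dz":0,"ax":0,"ay":0,"az":0},{"gripper":-1,"dx":6.5,"dy":-15,"dz":0,"ax":0,"ay":0,"az":0},{"gripper":-1,"dx":9,"dy":-20,"dz":0,"ax":0,"ay":0,"az":0},{"gripper":-1,"dx":12,"dy":-25.5,"dz":0,"ax":0,"ay":0,"az":0},{"gripper":-1,"dx":15,"dy":-30.6,"dz":0,"ax":0,"ay":0,"az":0}]'
python3 -m pendant '[{"gripper":-1,"dx":3.2,"dy":-5,"dz":0,"ax":0,"ay":0,"az":0},{"gripper":-1,"dx":6.4,"dy":-10,"dz":0,"ax":0,"ay":0,"az":0},{"gripper":-1,"dx":9.7,"dy":-15,"dz":0,"ax":0,"ay":0,"az":0},{"gripper":-1,"dx":13.3,"dy":-19.7,"dz":0,"ax":0,"ay":0,"az":0},{"gripper":-1,"dx":17,"dy":-24.5,"dz":0,"ax":0,"ay":0,"az":0},{"gripper":-1,"dx":21,"dy":-29.3,"dz":0,"ax":0,"ay":0,"az":0}]'
python3 -c "
from plan import *
plan(np.arange(.83,.2,-.05),d=206,off=-.002)"
```

```text
clock: 11.95
position: [0.5708, -0.0417, 0.3092]
orientation: [84.7, 89.7, -6.3]
ft_force: [6.3, -1.2, -0.0]
grip_width: 0.003
clock: 12.7
position: [0.5414, -0.0412, 0.2884]
orientation: [82.7, 89.7, -8.3]
ft_force: [4.0, -0.9, 0.1]
grip_width: 0.004
0.83 [ 0.5474 -0.0412  0.2925] dx -4.0 dy 6.0 dz -0.1
0.78 [ 0.5396 -0.0412  0.2858] dx 2.6 dy -1.8 dz 0.0
0.73 [ 0.5321 -0.0412  0.2787] dx 9.7 dy -9.4 dz 0.2
0.68 [ 0.525  -0.0412  0.2713] dx 17.1 dy -16.5 dz 0.3
0.63 [ 0.5182 -0.0412  0.2635] dx 24.9 dy -23.3 dz 0.4
0.58 [ 0.5119 -0.0412  0.2553] dx 33.0 dy -29.7 dz 0.5
0.53 [ 0.5059 -0.0412  0.2469] dx 41.4 dy -35.7 dz 0.6
0.48 [ 0.5004 -0.0412  0.2382] dx 50.1 dy -41.2 dz 0.7
0.43 [ 0.4954 -0.0412  0.2292] dx 59.0 dy -46.4 dz 0.8
0.38 [ 0.4908 -0.0412  0.22  ] dx 68.2 dy -51.0 dz 0.8
0.33 [ 0.4866 -0.0412  0.2105] dx 77.6 dy -55.2 dz 0.9
0.28 [ 0.4829 -0.0412  0.2009] dx 87.3 dy -58.9 dz 0.9
0.23 [ 0.4798 -0.0412  0.191 ] dx 97.1 dy -62.1 dz 1.0
```

```bash
python3 -m pendant '[{"gripper":-1,"dx":4,"dy":-4,"dz":0,"ax":0,"ay":0,"az":0},{"gripper":-1,"dx":8.3,"dy":-8,"dz":0,"ax":0,"ay":0,"az":0},{"gripper":-1,"dx":12.5,"dy":-12,"dz":0,"ax":0,"ay":0,"az":0},{"gripper":-1,"dx":17,"dy":-16.3,"dz":0,"ax":0,"ay":0,"az":0},{"gripper":-1,"dx":21.5,"dy":-20.3,"dz":0,"ax":0,"ay":0,"az":0},{"gripper":-1,"dx":26.2,"dy":-24.3,"dz":0,"ax":0,"ay":0,"az":0}]'
python3 -m pendant '[{"gripper":-1,"dx":5,"dy":-4,"dz":0,"ax":0,"ay":0,"az":0},{"gripper":-1,"dx":10,"dy":-7.7,"dz":0,"ax":0,"ay":0,"az":0},{"gripper":-1,"dx":15,"dy":-11.2,"dz":0,"ax":0,"ay":0,"az":0},{"gripper":-1,"dx":20,"dy":-14.4,"dz":0,"ax":0,"ay":0,"az":0},{"gripper":-1,"dx":25,"dy":-17.3,"dz":0,"ax":0,"ay":0,"az":0},{"gripper":-1,"dx":30,"dy":-20.2,"dz":0,"ax":0,"ay":0,"az":0}]'
python3 - <<'E'
from plan import *
plan(np.arange(.5,-.01,-.05),d=206,off=-.002)
from plant import arm
cv2.imwrite('pics/side6.png',cv2.resize(arm.get_image('side')['img'][100:350,250:450],None,fx=2.4,fy=2.4))
E
```

```text
clock: 13.45
position: [0.5154, -0.0406, 0.2611]
orientation: [-109.6, 90.0, 159.4]
ft_force: [2.7, -0.6, 1.0]
grip_width: 0.007
clock: 14.2
position: [0.4953, -0.0402, 0.2311]
orientation: [-121.2, 90.0, 147.8]
ft_force: [3.6, -0.1, 2.4]
grip_width: 0.003
0.5 [ 0.5026 -0.0402  0.2417] dx -10.6 dy 7.3 dz -0.1
0.45 [ 0.4973 -0.0402  0.2328] dx -1.7 dy 2.0 dz -0.0
0.4 [ 0.4925 -0.0402  0.2237] dx 7.4 dy -2.8 dz 0.0
0.35 [ 0.4882 -0.0402  0.2143] dx 16.8 dy -7.1 dz 0.1
0.3 [ 0.4844 -0.0402  0.2047] dx 26.3 dy -10.9 dz 0.2
0.25 [ 0.481  -0.0402  0.195 ] dx 36.1 dy -14.3 dz 0.3
0.2 [ 0.4781 -0.0402  0.1851] dx 46.0 dy -17.2 dz 0.3
0.15 [ 0.4757 -0.0402  0.175 ] dx 56.0 dy -19.6 dz 0.3
0.1 [ 0.4738 -0.0402  0.1649] dx 66.2 dy -21.4 dz 0.4
0.05 [ 0.4725 -0.0402  0.1547] dx 76.4 dy -22.8 dz 0.4
0.0 [ 0.4716 -0.0402  0.1444] dx 86.7 dy -23.7 dz 0.4
```

View pics/side6.png

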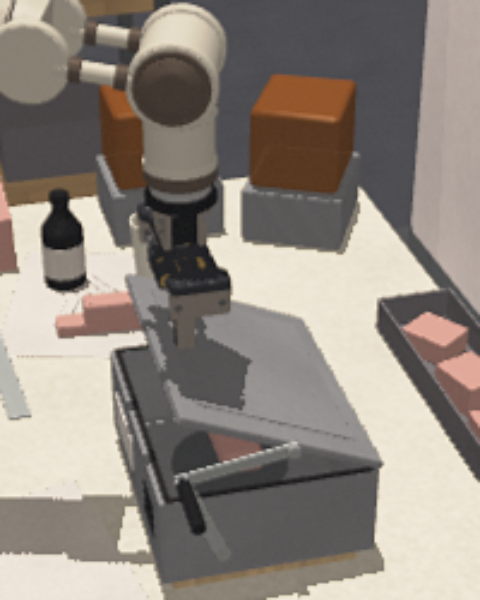

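The lid is about half down, with the fingertips at (185,340) and the knee folding towards the robot. I'm continuing the arc.

```bash
python3 -m pendant '[{"gripper":-1,"dx":5,"dy":-2,"dz":0,"ax":0,"ay":0,"az":0},{"gripper":-1,"dx":10,"dy":-4.1,"dz":0,"ax":0,"ay":0,"az":0},{"gripper":-1,"dx":15,"dy":-6.3,"dz":0,"ax":0,"ay":0,"az":0},{"gripper":-1,"dx":20,"dy":-8.3,"dz":0,"ax":0,"ay":0,"az":0},{"gripper":-1,"dx":25,"dy":-10,"dz":0,"ax":0,"ay":0,"az":0},{"gripper":-1,"dx":30,"dy":-11.7,"dz":0,"ax":0,"ay":0,"az":0}]'
python3 -m pendant '[{"gripper":-1,"dx":5,"dy":-1,"dz":0,"ax":0,"ay":0,"az":0},{"gripper":-1,"dx":10,"dy":-2,"dz":0,"ax":0,"ay":0,"az":0},{"gripper":-1,"dx":15,"dy":-3,"dz":0,"ax":0,"ay":0,"az":0},{"gripper":-1,"dx":20,"dy":-3.6,"dz":0,"ax":0,"ay":0,"az":0},{"gripper":-1,"dx":25,"dy":-4,"dz":0,"ax":0,"ay":0,"az":0}]'
python3 - <<'E'
from plan import *
plan(np.arange(.15,-.01,-.05),d=206,off=-.002)
E
```

```text
clock: 15.0
position: [0.4836, -0.04, 0.201]
orientation: [-99.9, 90.0, 169.1]
ft_force: [-1.5, 0.0, 3.5]
grip_width: 0.006
clock: 15.62
position: [0.4797, -0.0399, 0.176]
orientation: [-105.5, 90.0, 163.5]
ft_force: [-2.1, 0.2, 2.9]
grip_width: 0.005
0.15 [ 0.4757 -0.0399  0.175 ] dx 1.0 dy -4.0 dz 0.1
0.1 [ 0.4738 -0.0399  0.1649] dx 11.1 dy -5.9 dz 0.1
0.05 [ 0.4725 -0.0399  0.1547] dx 21.3 dy -7.3 dz 0.1
-0.0 [ 0.4716 -0.0399  0.1444] dx 31.6 dy -8.1 dz 0.1
```

```bash
python3 -m pendant '[{"gripper":-1,"dx":4,"dy":-0.3,"dz":0,"ax":0,"ay":0,"az":0},{"gripper":-1,"dx":8,"dy":-0.6,"dz":0,"ax":0,"ay":0,"az":0},{"gripper":-1,"dx":12,"dy":-0.9,"dz":0,"ax":0,"ay":0,"az":0},{"gripper":-1,"dx":16,"dy":-1,"dz":0,"ax":0,"ay":0,"az":0},{"gripper":-1,"dx":20,"dy":-1,"dz":0,"ax":0,"ay":0,"az":0},{"gripper":-1,"dx":22,"dy":-1,"dz":0,"ax":0,"ay":0,"az":0}]'
python3 -m pendant '[{"gripper":-1,"dx":1,"dy":0,"dz":0,"ax":0,"ay":0,"az":0},{"gripper":-1,"dx":2,"dy":0,"dz":0,"ax":0,"ay":0,"az":0}]'
python3 -m pendant '[{"gripper":-1,"dx":1,"dy":0,"dz":0,"ax":0,"ay":0,"az":0},{"gripper":-1,"dx":2,"dy":0,"dz":0,"ax":0,"ay":0,"az":0}]'
python3 -m pendant '[{"gripper":-1,"dx":0.5,"dy":0,"dz":0,"ax":0,"ay":0,"az":0},{"gripper":-1,"dx":1,"dy":0,"dz":0,"ax":0,"ay":0,"az":0}]'
```

```text
clock: 16.38
position: [0.4787, -0.0399, 0.154]
orientation: [-99.1, 90.0, 169.9]
ft_force: [-1.1, -0.2, 2.9]
grip_width: 0.003
clock: 16.62
position: [0.4789, -0.04, 0.1524]
orientation: [108.9, 90.0, 17.9]
ft_force: [-2.1, 0.5, 2.0]
grip_width: 0.004
clock: 16.88
position: [0.4788, -0.0399, 0.1504]
orientation: [-81.8, 90.0, -172.8]
ft_force: [-2.3, 0.6, 4.0]
grip_width: 0.005
clock: 17.12
position: [0.4787, -0.0399, 0.1495]
orientation: [-95.6, 90.0, 173.4]
ft_force: [-4.1, 0.7, 5.1]
grip_width: 0.003
```

```bash
for i in 1; do :; done; python3 -m pendant '[{"gripper":-1,"dx":0.5,"dy":0,"dz":0,"ax":0,"ay":0,"az":0},{"gripper":-1,"dx":1,"dy":0,"dz":0,"ax":0,"ay":0,"az":0}]'
python3 -m pendant '[{"gripper":-1,"dx":0.5,"dy":0,"dz":0,"ax":0,"ay":0,"az":0},{"gripper":-1,"dx":1,"dy":0,"dz":0,"ax":0,"ay":0,"az":0}]'
python3 -m pendant '[{"gripper":-1,"dx":0.5,"dy":0,"dz":0,"ax":0,"ay":0,"az":0},{"gripper":-1,"dx":1,"dy":0,"dz":0,"ax":0,"ay":0,"az":0}]'
```

```text
clock: 17.38
position: [0.4786, -0.0399, 0.1485]
orientation: [-86.0, 90.0, -177.0]
ft_force: [-4.6, 1.0, 5.8]
grip_width: 0.004
clock: 17.62
position: [0.4786, -0.04, 0.1477]
orientation: [-89.9, 90.0, 179.1]
ft_force: [-6.2, 1.0, 7.1]
grip_width: 0.001
clock: 17.88
position: [0.4785, -0.0399, 0.1468]
orientation: [-87.4, 89.9, -178.3]
ft_force: [-5.2, 0.1, 7.9]
grip_width: 0.004
```

```bash
python3 -m pendant '[{"gripper":-1,"dx":0.5,"dy":-0.4,"dz":0,"ax":0,"ay":0,"az":0},{"gripper":-1,"dx":1,"dy":-0.8,"dz":0,"ax":0,"ay":0,"az":0}]'
python3 -m pendant '[{"gripper":-1,"dx":0.5,"dy":-0.3,"dz":0,"ax":0,"ay":0,"az":0},{"gripper":-1,"dx":1,"dy":-0.5,"dz":0,"ax":0,"ay":0,"az":0}]'
python3 -m pendant '[{"gripper":-1,"dx":0.4,"dy":0,"dz":0,"ax":0,"ay":0,"az":0},{"gripper":-1,"dx":0.8,"dy":0,"dz":0,"ax":0,"ay":0,"az":0}]'
```

```text
clock: 18.12
position: [0.4785, -0.04, 0.1463]
orientation: [84.9, 89.9, -6.1]
ft_force: [-3.1, 1.0, 10.5]
grip_width: 0.008
clock: 18.38
position: [0.4785, -0.04, 0.1462]
orientation: [85.7, 89.9, -5.3]
ft_force: [-5.3, 1.7, 13.7]
grip_width: 0.005
clock: 18.62
position: [0.4785, -0.04, 0.1462]
orientation: [83.3, 89.9, -7.6]
ft_force: [-7.8, 3.5, 19.2]
grip_width: 0.005
```

```bash
python3 -m pendant '[{"gripper":-1,"dx":0,"dy":0,"dz":0,"ax":0,"ay":0,"az":0},{"gripper":-1,"dx":0,"dy":0,"dz":0,"ax":0,"ay":0,"az":0}]'
```

```text
clock: 18.88
position: [0.4786, -0.04, 0.1462]
orientation: [82.0, 89.9, -9.0]
ft_force: [-8.3, 2.2, 17.9]
grip_width: 0.003
```

```bash
python3 -m pendant '[{"gripper":-1,"dx":0.3,"dy":0,"dz":0,"ax":0,"ay":0,"az":0},{"gripper":-1,"dx":0.3,"dy":0,"dz":0,"ax":0,"ay":0,"az":0},{"gripper":-1,"dx":0.3,"dy":0,"dz":0,"ax":0,"ay":0,"az":0},{"gripper":-1,"dx":0.3,"dy":0,"dz":0,"ax":0,"ay":0,"az":0}]'
python3 -m pendant '[{"gripper":-1,"dx":0,"dy":0,"dz":0,"ax":0,"ay":0,"az":0},{"gripper":-1,"dx":0,"dy":0,"dz":0,"ax":0,"ay":0,"az":0},{"gripper":-1,"dx":0,"dy":0,"dz":0,"ax":0,"ay":0,"az":0},{"gripper":-1,"dx":0,"dy":0,"dz":0,"ax":0,"ay":0,"az":0},{"gripper":-1,"dx":0,"dy":0,"dz":0,"ax":0,"ay":0,"az":0},{"gripper":-1,"dx":0,"dy":0,"dz":0,"ax":0,"ay":0,"az":0}]'
python3 -m pendant '[{"gripper":-1,"dx":0,"dy":0,"dz":0,"ax":0,"ay":0,"az":0},{"gripper":-1,"dx":0,"dy":0,"dz":0,"ax":0,"ay":0,"az":0},{"gripper":-1,"dx":0,"dy":0,"dz":0,"ax":0,"ay":0,"az":0},{"gripper":-1,"dx":0,"dy":0,"dz":0,"ax":0,"ay":0,"az":0}]'
```

```text
clock: 19.38
position: [0.4785, -0.04, 0.1462]
orientation: [80.5, 89.9, -10.5]
ft_force: [-8.5, 2.6, 19.0]
grip_width: 0.004
clock: 20.12
position: [0.4785, -0.04, 0.1462]
orientation: [81.1, 89.9, -9.9]
ft_force: [-9.4, 2.4, 19.7]
grip_width: 0.005
clock: 20.62
position: [0.4786, -0.04, 0.1462]
orientation: [80.7, 89.9, -10.2]
ft_force: [-8.3, 2.8, 20.7]
grip_width: -0.0
```

```bash
python3 -m pendant '[{"gripper":-1,"dx":-1,"dy":0,"dz":0,"ax":0,"ay":0,"az":0},{"gripper":-1,"dx":-4,"dy":0,"dz":0,"ax":0,"ay":0,"az":0},{"gripper":-1,"dx":-20,"dy":0,"dz":0,"ax":0,"ay":0,"az":0},{"gripper":-1,"dx":-60,"dy":0,"dz":0,"ax":0,"ay":0,"az":0},{"gripper":-1,"dx":-110,"dy":0,"dz":0,"ax":0,"ay":0,"az":0},{"gripper":-1,"dx":-160,"dy":0,"dz":0,"ax":0,"ay":0,"az":0},{"gripper":-1,"dx":-160,"dy":0,"dz":0,"ax":0,"ay":0,"az":0},{"gripper":-1,"dx":-160,"dy":0,"dz":0,"ax":0,"ay":0,"az":0}]'
python3 - <<'E'
from h import *
from plant import arm
im=arm.get_image('side')['img']; cv2.imwrite('pics/side7.png',im); cv2.imwrite('pics/side7c.png',cv2.resize(im[200:360,280:430],None,fx=3.6,fy=3.6,interpolation=cv2.INTER_CUBIC))
cv2.imwrite('pics/wrist7.png',arm.get_image('wrist')['img'])
b=[.5596,-.0367,.0224,np.radians(-.909)]
for y in(150,-150):
  for a in (0,.026):
    for t in (0,12):print(y,a,t,((proj('side',box(b,lidpt(240,y,t,a)))-[280,200])*3.6).round(1))
E
```

```text
clock: 21.62
position: [0.4774, -0.0399, 0.3029]
orientation: [-121.6, 90.0, 147.4]
ft_force: [1.7, 0.8, -0.2]
grip_width: 0.004
150 0 0 [ 59.2 165.1]
150 0 12 [ 58.5 152.8]
150 0.026 0 [ 59.  158.7]
150 0.026 12 [ 58.6 146.2]
-150 0 0 [133.  396.3]
-150 0 12 [132.4 382.8]
-150 0.026 0 [132.8 389.3]
-150 0.026 12 [132.7 375.7]
```

View pics/side7c.png

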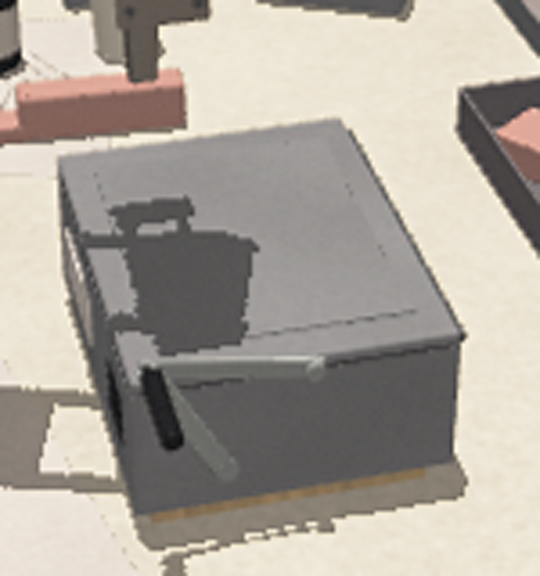

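View pics/side7.png

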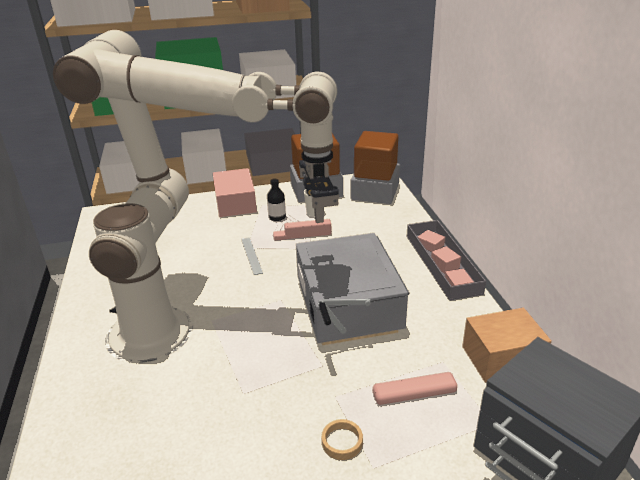

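View pics/wrist7.png

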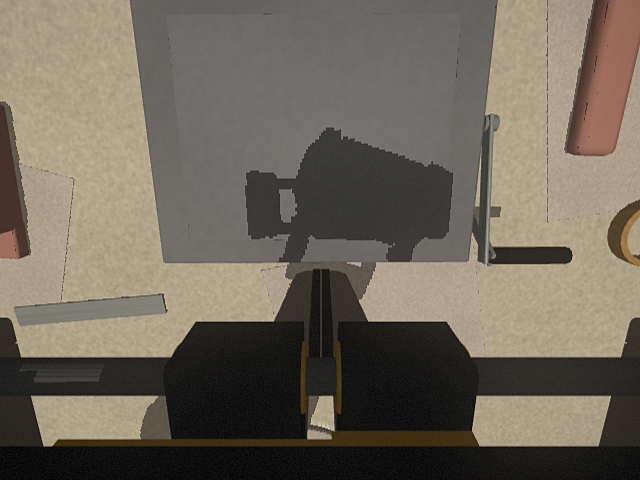

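The pictures show the lid flat on the box. Its front-left corner is at (58,157) in the crop, where I'd expect 153 shut and 146 if it were only resting on the seal. The knee has folded over to about (150,375), and the loose objects look unmoved.

```bash
python3 -c "
from plant import arm
print(arm.finish_job()); print(arm.state()['clock'])"
```

```text
the job is handed in; nothing more can be done
None
the job is handed in; nothing more can be done
```

The lid is shut and fully home, and the job was handed in at about 21.7 s on the robot clock; no verdict was reported.

- **Stay:** I gripped the knee bar and lifted it about 34 mm along its arc while the lid was still up. I released it, and the pictures showed the bar stayed up.
- **Lowering:** I brought the lid down with the closed fingertips along its arc. The readings stayed at about 8 N or less until the seal.
- **Pressing:** The seal took up to about 10 N, then the lid stopped hard at a fingertip height of 0.1462 m. I held it there for about 1.25 s at 19–20.7 N downward, roughly 40 mm from the front edge.
- **Last checks:** After I backed off, the side and wrist pictures showed the lid flat on the box. The stay was folded, the loose items looked unmoved and the arm was about 155 mm clear.

**Disagreements:**
- The stop was about 2 mm higher than my measured box pose predicted, which is within the calibration error.
- There was also 8–9 N of sideways friction on the fingertips during the hold, so the total force was about 22 N.
- The fingertips first met the lid about 15 mm nearer the robot than I had planned.

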